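# Release a child-safe match drawer with its key rod

### The job

The matches are in the green child-safe drawer box. Take the red-handled key rod from its wooden stand, push the rod down through the slot in the box's top, feel along inside for the hidden spring tab and press it gently until the drawer pops out - never force the rod against anything hard in there. Then put the key rod back in its stand, fully home, and pull the drawer all the way open, leaving the other things where they are.

Things in the scene. Friction and masses are not known exactly. Their poses are not given: they have to be found in the camera images.
- latch_box: green fixed box, 150 (x) x 160 (y) x 115 mm high, that holds one drawer. Origin: centre of its underside; its front faces its own -x, and the drawer slides out along its -x. It does not move.
- slot (a point): middle of the slot's mouth, at the top of the steel bezel on the box, 120 mm above the box's underside, 5 mm behind its middle (box x). The slot runs along the box's y, 52 mm long; across x the bezel's mouth is 21 mm wide and narrows over its 5 mm height to 11 mm; the 11 mm gap is 12 mm deep, below it the box is hollow
- rib_mid (a point): hidden in the box, 45 mm straight below point slot: top of a rigid rib that runs under the whole slot but for one gap, 23 mm long (box y). The gap's middle lies anywhere within 17 mm of this point along y, new each time, not measured, only to be felt. More than 25 N between key and box (rib, tab and slot included) damages the latch
- tab_level (a point): hidden point 48 mm straight below point slot, at the height of the black latch tab's top when not pressed. The tab fills the rib's gap, wherever that is, 3 mm lower than the rib; it yields downward against a spring, 3 N at first, 7 N at its stop after 10 mm; after 5 to 6 mm the drawer is let go. The rib does not yield
- drawer (a joint): how far the drawer is out, m: 0 shut and latched; a spring throws it out to about 0.03 when the tab is pressed, after that it stays where it is left (about 1.3 N friction); 0.09 fully open
- drawer_bar (a point): middle of the drawer's steel handle bar (10 mm thick, 90 mm long, along the box's y), 40 mm in front of the drawer's front panel and 85 mm above the worktop; moves with the drawer; its x axis points into the box, as the box's does
- key: key rod, loose, about 70 g, upright in its stand: steel rod 8 mm thick and 66 mm long with a round end, then a steel collar 22 mm across and 6 mm thick, then a red handle 14 (x) x 30 (y) x 38 mm high. Total 110 mm. Origin at the rod's tip, z up along the rod to the handle.
- key_tip (a point): the round lower end of the key's rod
- key_grip (a point): middle of the key's red handle, 92 mm above the tip; the handle is 14 mm thick along this x and 30 mm wide along y
- key_stand: fixed wooden block, 60 x 60 x 76 mm, on the left or the right of the box, with an upright hole of 13 mm, 70 mm deep, in the middle of its top. Origin: centre of its underside.
- stand_hole (a point): centre of the mouth of the stand's hole, on the block's top, 76 mm above the worktop; the rim is chamfered by 3 mm
- stand_seat (a point): where the key's tip is when the key is home: on the hole's axis, 66 mm below its mouth (the collar then rests on the block's top)
- mug: yellow mug, 92 x 127 x 95 mm, a loose bystander on the other side of the box from the stand; origin: centre of its underside
Mind the look-alikes: they are no part of the job. What is meant by the key is not pink or yellow, and is the smaller of those in its own colour.

How it is judged:
On the way:
1. the drawer has sprung out while the key's rod is down in the slot (value of joint drawer above 0.012 m and z of key_tip in the frame of slot below -0.03 m and distance between key_tip and slot below 0.07 m), for 0.1 s.
At the end, for the whole second after the job is handed in: the drawer is open by more than 80 of its 90 mm and at rest; the key stands upright (within 0.1 rad) and at rest in its stand with its tip within 8 mm of the seat (value of joint drawer above 0.08 m and distance between key_tip and stand_seat below 0.008 m and angle between key's own z axis and vertical below 0.1 rad and linear speed of key below 0.02 m/s and velocity of joint drawer below 0.02 m/s); the robot touches nothing.
It fails at once if the key is pressed against the box, rib or tab with more than 25 N (contact force between key and latch_box above 25 N).
It fails at once if the mug is pushed more than 20 mm away (distance of mug from where it was at the start of the episode above 0.02 m).
It also fails if it takes over 72 s, if anything falls off the work surface, if the arm or the gripper's body presses on something with over 40 N, if the wrist force passes 120 N, or if a joint passes its speed limit or range.

### The arm

A 7-joint arm with a two-finger parallel gripper is mounted at the origin on a cart in front of the work surface, level with it; the furniture and walls round the work are solid. World frame = base frame: x ahead of the robot, y to its left, z up, the work surface at z = 0. Lengths are in m, angles in rad, forces in N, time in s.
With the tool pointing down it reaches from about 0.425 to 1.025 m from the base axis. Payload 9.4 kg.
Tool frame: the origin (TCP) lies on the front face of the gripper's body, between the roots of the fingers; the fingertips stand 73 mm ahead of it and the grasp point (between the pads) lies 54 mm ahead of it; z points along the fingers, y is the line along which they close (so a half turn about z gives the same grasp; the last joint's range is limited). The gripper opens to 85 mm and grips with 20 to 120 N. Pads are 22 mm wide; open, the fingers measure 114 mm over their backs; the gripper's body (76 mm by 85 mm) begins 54 mm behind the grasp point. The pads swing forward as they close: fully open they stand 13 mm farther back than shut.
Start: joints at [-1.178, 0.599, -0.003, 1.599, 0.002, 0.943, -0.08], TCP at [0.328, 0.646, 0.304] pointing down, gripper open.
Joint ranges: [-2.57, 2.57], [-0.35, 1.97], [-1.29, 1.29], [0.11, 2.56], [-1.05, 4.19], [0.11, 1.86], [-2.63, 2.63]. Speed limits (rad/s): [2.22, 2.22, 3.01, 3.01, 3.14, 3.14, 3.14].

### API

Orientations are given as a unit quaternion [x, y, z, w].
In Python, from plant import observe, read_camera, job_done gives the robot as it stands.
- The arm moves only by the tool move_arm, never from a script. Its argument "increments" is a list of rows, each an object with "linear": the shift along the tool's x, y, z in mm, a list of three; "rotation": the turn, a rotation vector about the tool's x, y, z in rad, a list of three. A call has 1 to 8 rows; each row is the pose to reach, as a shift and turn from the pose commanded when the call began, along the tool's axes at that moment; what a row does not reach only later rows make up. A row lasts 1/8 s, in which the tool goes at most 62.5 mm and 10.7 degrees, less where a joint would pass 70% of its speed; a pose out of reach is approached as far as the arm can. A call with a gripper value outside its range is refused whole. "gripper" is the finger opening in mm, from 0 to 85.4, set as the call begins (left out, the last holds). The fingers move at their own pace and stop on an object; "grip_force" is the grip in N (left out, the last holds). Time passes only in rows, so rows that repeat a pose let the fingers close. It gives the time, the measured TCP pose, the force, the opening and the grip force at its end, in the units of the state.
- observe(): the state, without advancing time (a new reading comes with each control period).
- read_camera(name): name is "side" or "top" or "wrist"; returns a dict with "image" (384x512x3 uint8, red, green, blue), "range_z" (384x512 float32, m along the optical axis (not along the pixel's ray), 0 where there is no reading), "K" (3x3 intrinsics, pixels), "position" and "attitude" of the camera in the world. Camera axes: x right, y down, z forward; pixel columns grow to the right and rows downward; lengths in m; the calibration is good to about 2 mm. A picture is of the moment at which its call begins.
- job_done(): hands the job in; it is judged then, once.
The state is a dict: "t": time; "joint_positions": joint angles; "dq": joint speeds; "joint_torque": joint torques, N m; "eef_pos": TCP position; "orientation": TCP orientation; "wrist_force": force on the tool from outside, world axes, zero at the start; "moment": the same for the moment, N m; "opening": opening from 0.0 (shut) to 1.0 (fully open); "gripper_force": force on a finger pad.
Only numpy, scipy, OpenCV 4.12 (cv2) and the standard library are available. Lean on these libraries where they do the work, as an engineer would, in place of code of your own. Each camera call takes 0.05 s, during which the arm holds its last target. There are 200 camera calls.

## Working session

There is one attempt and no reset: what is moved stays moved. The work goes in short steps, Python scripts to look and compute and a tool call to move; the robot and the scene stay as the last step left them, time stands still between calls to the robot, and variables do not carry over. Pictures are saved under pics/ and viewed, at most 10 in all, crops included, and the job is handed in when it is done.

Besides the shell and the picture viewer there is one more tool, called after "Emit:" by a JSON object that holds its "fn" and its "kwargs". move_arm: Moves the arm, as the interface text tells. Its arguments: {"type":"object","properties":{"increments":{"type":"array","items":{"type":"object","properties":{"linear":{"type":"array","items":{"type":"number"}},"rotation":{"type":"array","items":{"type":"number"}}}}},"gripper":{"type":"number"},"grip_force":{"type":"number"}},"required":["increments"]}

```bash
mkdir -p pics; ls
cat > h.py <<'E'
import numpy as np, cv2
from plant import observe, read_camera, job_done
from scipy.spatial.transform import Rotation as R
def cam(n):
    c=read_camera(n); a=np.array(c["attitude"]); 
    c["Rm"]=a if a.shape==(3,3) else R.from_quat(a).as_matrix()
    c["P"]=np.array(c["position"]); return c
def cloud(c):
    z=c["range_z"]; v,u=np.indices(z.shape); K=np.array(c["K"])
    p=np.stack([(u-K[0,2])/K[0,0]*z,(v-K[1,2])/K[1,1]*z,z],-1)
    w=p@c["Rm"].T+c["P"]; w[z==0]=np.nan; return w
def save(c,f,box=None,s=1):
    im=c["image"]
    if box: im=im[box[1]:box[3],box[0]:box[2]]
    cv2.imwrite("pics/"+f,cv2.resize(im[:,:,::-1],None,fx=s,fy=s,interpolation=cv2.INTER_CUBIC))
E
python3 - <<'E'
from h import *
import pickle
o=observe();print(o)
a=cam("top");b=cam("side")
pickle.dump((a,b),open("c0.pkl","wb"))
print(a["attitude"],a["P"],b["P"])
cv2.imwrite("pics/a.png",np.vstack([a["image"],b["image"]])[:,:,::-1][:,:] if 0 else a["image"][:,:,::-1])
save(b,"b.png")
E
```

```text
pics
{'t': 0.0, 'joint_positions': array([-1.17766997,  0.60013378, -0.00253753,  1.60011995,  0.0017832 ,
        0.94290811, -0.07981492]), 'dq': array([-0.00147327,  0.00111979,  0.00172498, -0.00185983, -0.00012693,
       -0.00079573, -0.0010814 ]), 'joint_torque': array([ 1.04726903e-03, -7.76466179e+01,  1.56519458e+00, -2.58023232e+01,
        1.22580829e-02,  8.92862678e-03,  3.33046751e-05]), 'eef_pos': array([0.32807434, 0.64612365, 0.30301424]), 'orientation': array([ 2.32744385e-01,  9.72537628e-01, -7.74715885e-04, -1.16882115e-04]), 'wrist_force': array([-0.42523377,  0.4772123 ,  0.76517431]), 'moment': array([0.03543539, 0.00402636, 0.0145653 ]), 'gripper_force': 0.0, 'opening': 0.9974242756305066}
[-0.70002088  0.71268021 -0.03216194  0.03198886] [0.43769166 0.04882124 1.42968719] [0.46437844 0.94656543 0.46737121]
```

View pics/a.png

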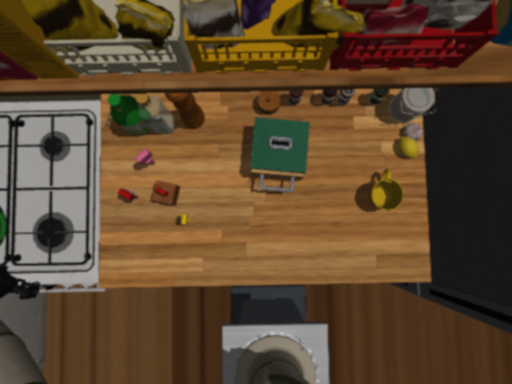

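View pics/b.png

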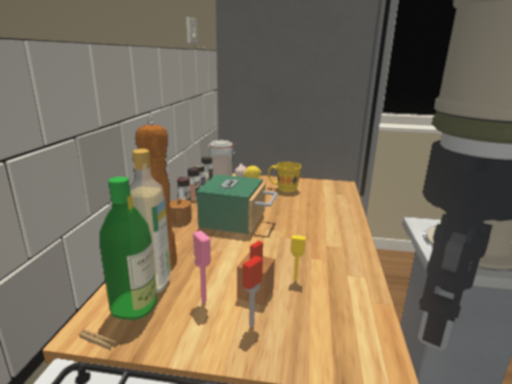

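The top view shows four rod-like things: pink (145,157), red standing free (127,195), red in the wooden block (162,190) and yellow (182,219). The key should be the smaller red one, in the wooden stand at (162,190). I'll measure it and confirm in a crop.

```bash
cat > m.py <<'E'
from h import *
import pickle
a,b=pickle.load(open("c0.pkl","rb"))
w=cloud(a); wb=cloud(b)
def rect(name,w,m):
    p=w[m]; p=p[~np.isnan(p).any(1)]
    r=cv2.minAreaRect((p[:,:2]*1000).astype(np.float32))
    print(name,len(p),"med",np.round(np.median(p,0),4),"zmax",p[:,2].max().round(4),"zmin",p[:,2].min().round(4),"rect",np.round(r[0],1),np.round(r[1],1),round(r[2],1))
v,u=np.indices(w.shape[:2])
def box(u0,v0,u1,v1): return (u>=u0)&(u<u1)&(v>=v0)&(v<v1)
def red(c):
    i=c["image"].astype(int); return (i[...,0]>120)&(i[...,1]<70)&(i[...,2]<70)
B=box(115,180,145,205);S=box(146,175,185,210)
rect("redfree",w,red(a)&B)
rect("redstand",w,red(a)&S&(w[...,2]>.09))
rect("standtop",w,S&(abs(w[...,2]-.076)<.006))
G=box(240,105,320,190)
rect("boxtop",w,G&(abs(w[...,2]-.115)<.005))
i=a["image"].astype(int); grey=(abs(i[...,0]-i[...,1])<25)
rect("bezel",w,box(268,133,294,152)&(i[...,0]>90))
rect("bar",w,box(245,170,320,195)&(w[...,2]>.075)&(w[...,2]<.1))
rect("mug",w,box(360,165,410,215)&(w[...,2]>.02))
for nm,bx in (("side redfree",(235,250,268,300)),("side redstand",(245,238,268,258))):
    rect(nm,wb,red(b)&box(*bx))
save(a,"crop1.png",(105,95,325,235),3.5)
save(b,"crop2.png",(180,220,320,340),5)
E
python3 m.py
```

```text
redfree 59 med [0.5443 0.4162 0.1378] zmax 0.1427 zmin -0.0035 rect [552. 436.] [75.4 17.4] 69.9
redstand 33 med [0.5524 0.3171 0.1179] zmax 0.1236 zmin 0.111 rect [551.9 316.4] [22.8 10. ] 54.9
standtop 332 med [0.5507 0.3113 0.0745] zmax 0.0818 zmin 0.07 rect [551.5 315. ] [61.  59.9] 76.2
boxtop 2518 med [ 0.6759 -0.0269  0.1143] zmax 0.12 zmin 0.11 rect [674.6 -27. ] [159.8 159.3] 83.7
bezel 120 med [ 0.6836 -0.0291  0.1186] zmax 0.1263 zmin 0.0729 rect [683.6 -27.8] [61.6 31.3] 85.5
bar 257 med [ 0.5649 -0.0136  0.0876] zmax 0.1 zmin 0.0758 rect [575.4 -18.4] [157.1  55.5] 86.2
mug 615 med [ 0.5435 -0.3542  0.0675] zmax 0.1014 zmin 0.0204 rect [ 538.8 -342.2] [ 91.5 112.7] 48.1
side redfree 575 med [0.5436 0.4245 0.1176] zmax 0.1402 zmin 0.0853 rect [544.4 377.1] [ 29.2 124.7] 1.2
side redstand 154 med [0.5487 0.3276 0.1085] zmax 0.1394 zmin 0.0853 rect [547.9 358.8] [19.6 95.3] 4.7
```

View pics/crop1.png

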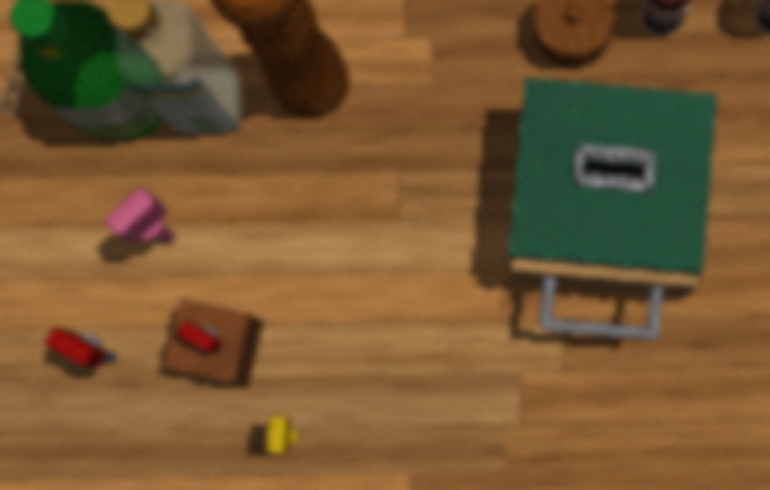

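View pics/crop2.png

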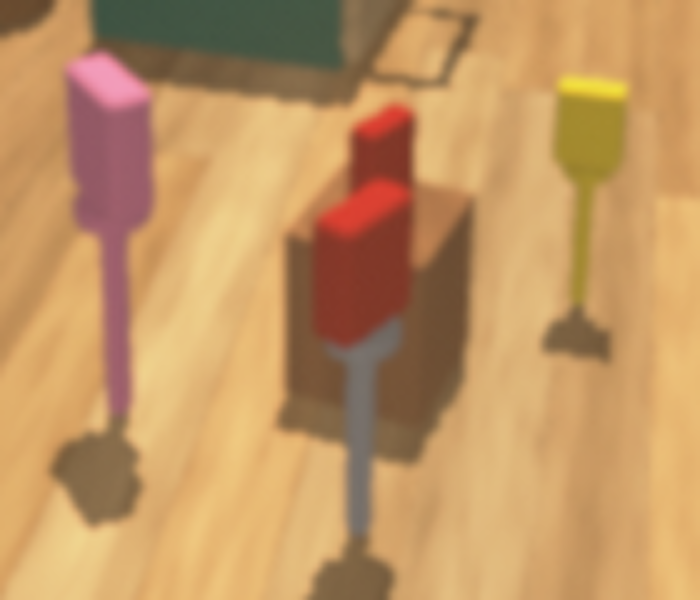

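The crops show the key: the small red handle in the stand at top view (162,190). The larger red one at (127,195) stands free in front of the stand in the side view and is the look-alike. Next I'll work out the moves, starting with a hover over the key.

```bash
cat >> h.py <<'E'
def inc(pos,yaw_deg,o=None):
    """rows' linear (mm) & rotation for TCP at pos, pointing down, tool y at world yaw"""
    o=o or observe(); R0=R.from_quat(o["orientation"]); a=np.radians(yaw_deg)
    y=np.array([np.cos(a),np.sin(a),0]); z=np.array([0,0,-1.]); x=np.cross(y,z)
    R1=R.from_matrix(np.stack([x,y,z],1))
    print("lin",np.round(R0.inv().apply(np.array(pos)-o["eef_pos"])*1000,1),"rot",np.round((R0.inv()*R1).as_rotvec(),4),"dist",np.linalg.norm(np.array(pos)-o["eef_pos"]).round(3))
E
python3 - <<'E'
from h import *
inc([.552,.316,.30],-33)
E
```

```text
lin [-349.1 -193.     3.4] rot [-1.000e-03  1.300e-03  1.677e+00] dist 0.399
```

Emit:
{"fn": "move_arm", "kwargs": {"increments": [{"linear": [-44, -24, 0], "rotation": [0, 0, 0.18]}, {"linear": [-88, -48, 1], "rotation": [0, 0, 0.36]}, {"linear": [-132, -72, 1], "rotation": [0, 0, 0.54]}, {"linear": [-176, -96, 2], "rotation": [0, 0, 0.72]}, {"linear": [-220, -121, 2], "rotation": [0, 0, 0.9]}, {"linear": [-264, -145, 3], "rotation": [0, 0, 1.08]}, {"linear": [-308, -169, 3], "rotation": [0, 0, 1.26]}, {"linear": [-349, -193, 3], "rotation": [0, 0, 1.44]}], "gripper": 50}}

```text
t: 1.1
eef_pos: [0.5528, 0.3148, 0.3007]
orientation: [0.818, 0.575, -0.0, 0.0]
wrist_force: [1.4, 0.2, -1.0]
opening: 0.582
gripper_force: 0.0
```

Emit:
{"fn": "move_arm", "kwargs": {"increments": [{"linear": [0, 0, 0], "rotation": [0, 0, 0.12]}, {"linear": [0, 0, 0], "rotation": [0, 0, 0.235]}, {"linear": [0, 0, 0], "rotation": [0, 0, 0.235]}]}}

```text
t: 1.48
eef_pos: [0.5518, 0.3164, 0.3005]
orientation: [0.878, 0.478, -0.0, 0.0]
wrist_force: [0.2, 0.1, 1.2]
opening: 0.585
gripper_force: 0.0
```

Run:
```python
from h import *
import pickle
c=cam("wrist"); pickle.dump(c,open("c1.pkl","wb")); save(c,"w1.png")
o=observe();print(o["t"],o["eef_pos"],o["orientation"],o["joint_positions"].round(2),o["opening"])
w=cloud(c); i=c["image"].astype(int); m=(i[...,0]>110)&(i[...,1]<70)&(i[...,2]<70)
n,l,s,ce=cv2.connectedComponentsWithStats(m.astype(np.uint8))
for k in range(1,n):
    if s[k,4]>40:
        mk=(l==k); p=w[mk]; p=p[~np.isnan(p).any(1)]; zt=np.percentile(p[:,2],90); q=p[abs(p[:,2]-zt)<.006]
        r=cv2.minAreaRect((q[:,:2]*1000).astype(np.float32)); print(ce[k].round(),s[k],zt.round(4),np.round(r[0],1),np.round(r[1],1),r[2],q.mean(0))
```

```text
1.525 [0.55178798 0.31654512 0.30054916] [ 8.77667138e-01  4.79270574e-01 -3.01823639e-04  1.46067063e-04] [-0.92  0.53  0.47  1.84 -0.31  0.85 -0.87] 0.5848041078973985
[254. 186.] [246 172  16  29 373] 0.1203 [553.8 319.8] [28.8 13.5] 59.72028350830078 [0.55379986 0.31998282 0.11925878]
```

View pics/w1.png

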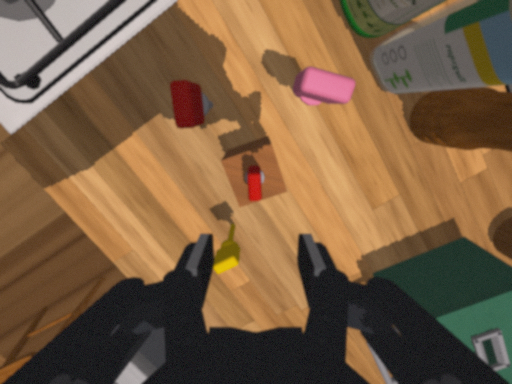

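The wrist view shows the key handle at (254,186) on the stand. It measures 28.8 x 13.5 mm with its top at 0.120, which matches the key. The other red one is clearly bigger. Now I'll descend.

Run:
```python
from h import *
import pickle
inc([.5535,.3195,.162],-30.3)
c=pickle.load(open("c1.pkl","rb")); w=cloud(c)
v,u=np.indices(w.shape[:2])
m=(abs(w[...,2]-.075)<.006)&(u>215)&(u<295)&(v>130)&(v<215)
p=w[m]; r=cv2.minAreaRect((p[:,:2]*1000).astype(np.float32)); print("stand",len(p),r,np.median(p[:,2]))
m=(abs(w[...,2]-.12)<.004)&(u>460)&(v>320)
p=w[m];print("bezel?",len(p),cv2.minAreaRect((p[:,:2]*1000).astype(np.float32)) if len(p) else 0)
```

```text
lin [  3.5  -0.2 138.5] rot [-0.      0.0007 -0.0423] dist 0.139
stand 2155 ((553.9232788085938, 319.35235595703125), (60.47689437866211, 60.022491455078125), 76.5262680053711) 0.0756226101980082
bezel? 751 ((685.6690673828125, -11.113506317138672), (87.81255340576172, 53.786495208740234), 73.63044738769531)
```

Emit:
{"fn": "move_arm", "kwargs": {"increments": [{"linear": [3.5, -0.5, 35], "rotation": [0, 0, -0.042]}, {"linear": [3.5, -0.5, 75], "rotation": [0, 0, -0.042]}, {"linear": [3.5, -0.5, 115], "rotation": [0, 0, -0.042]}, {"linear": [3.5, -0.5, 138], "rotation": [0, 0, -0.042]}, {"linear": [3.5, -0.5, 138], "rotation": [0, 0, -0.042]}]}}

```text
t: 2.15
eef_pos: [0.5527, 0.3193, 0.1612]
orientation: [0.868, 0.497, -0.002, 0.0]
wrist_force: [-1.2, 0.1, 1.4]
opening: 0.581
gripper_force: 0.0
```

Emit:
{"fn": "move_arm", "kwargs": {"increments": [{"linear": [0, 0, 0], "rotation": [0, 0, 0]}, {"linear": [0, 0, 0], "rotation": [0, 0, 0]}, {"linear": [0, 0, 0], "rotation": [0, 0, 0]}, {"linear": [0, 0, 0], "rotation": [0, 0, 0]}], "gripper": 0, "grip_force": 50}}

```text
t: 2.65
eef_pos: [0.554, 0.3199, 0.1642]
orientation: [0.868, 0.496, 0.001, -0.0]
wrist_force: [0.1, -1.0, 7.2]
opening: 0.151
gripper_force: 49.3
```

Emit:
{"fn": "move_arm", "kwargs": {"increments": [{"linear": [0, 0, -35], "rotation": [0, 0, 0]}, {"linear": [0, 0, -75], "rotation": [0, 0, 0]}, {"linear": [0, 0, -115], "rotation": [0, 0, 0]}, {"linear": [0, 0, -145], "rotation": [0, 0, 0]}, {"linear": [0, 0, -145], "rotation": [0, 0, 0]}, {"linear": [0, 0, -145], "rotation": [0, 0, 0]}]}}

```text
t: 3.4
eef_pos: [0.553, 0.3196, 0.3074]
orientation: [0.868, 0.497, -0.0, -0.0]
wrist_force: [-1.1, 0.4, -1.1]
opening: 0.158
gripper_force: 49.1
```

Run:
```python
from h import *
o=observe();print(o["eef_pos"],o["wrist_force"],o["opening"])
inc([.667,.03,.306],-30.3)
inc([.681,-.027,.306],-30.3)
```

```text
[0.55295837 0.31957767 0.30735621] [-1.1058103   0.38526014 -1.05217174] 0.15798221230401957
lin [-191.8  245.1    1.3] rot [-0.0006  0.0005 -0.0027] dist 0.311
lin [-233.8  286.1    1.3] rot [-0.0006  0.0005 -0.0027] dist 0.369
```

Emit:
{"fn": "move_arm", "kwargs": {"increments": [{"linear": [-24, 31, 0], "rotation": [0, 0, 0]}, {"linear": [-56, 71, 0], "rotation": [0, 0, 0]}, {"linear": [-88, 112, 0], "rotation": [0, 0, 0]}, {"linear": [-120, 153, 0], "rotation": [0, 0, 0]}, {"linear": [-152, 194, 0], "rotation": [0, 0, 0]}, {"linear": [-178, 228, 0], "rotation": [0, 0, 0]}, {"linear": [-192, 245, 0], "rotation": [0, 0, 0]}, {"linear": [-192, 245, 0], "rotation": [0, 0, 0]}]}}

```text
t: 4.4
eef_pos: [0.6671, 0.0286, 0.3069]
orientation: [0.869, 0.495, -0.001, -0.0]
wrist_force: [-0.4, -0.2, -0.9]
opening: 0.153
gripper_force: 49.0
```

Run:
```python
from h import *
import pickle
c=cam("wrist"); pickle.dump(c,open("c2.pkl","wb")); save(c,"w2.png",None,1.5)
o=observe();print(o["t"],o["eef_pos"],o["orientation"],o["wrist_force"],o["joint_positions"].round(2))
```

```text
4.45 [0.66685727 0.03044881 0.30695065] [ 8.68157640e-01  4.96287777e-01 -6.00007775e-04 -6.28824037e-04] [-0.31673494  1.19350439 -1.10529213] [-0.42  0.56  0.45  1.76 -0.3   0.9  -0.37]
```

View pics/w2.png

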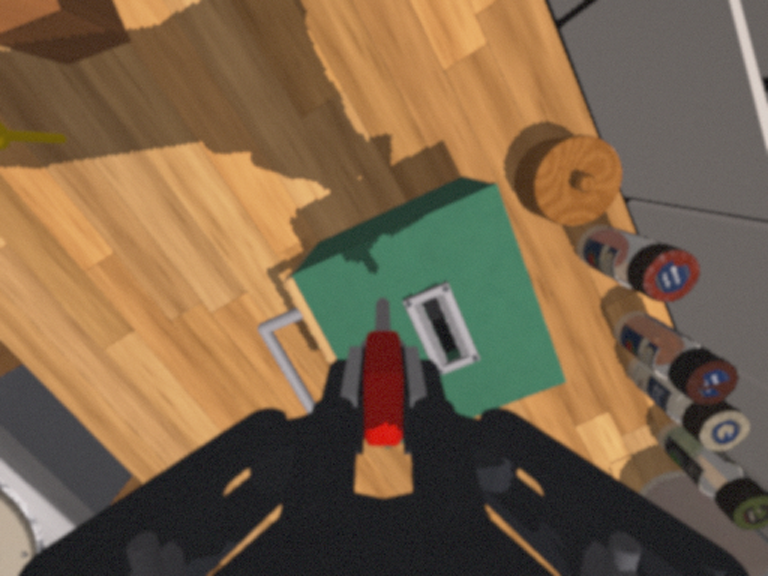

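The view shows the key straight in the gripper, tip at (383,300) in the enlarged picture. The bezel corners are (405,295), (447,283), (480,356) and (440,373). I'll intersect those pixel rays with the plane z=0.12.

Run:
```python
from h import *
import pickle
c=pickle.load(open("c2.pkl","rb")); w=cloud(c); K=np.array(c["K"])
def ray(u,v,z):
    d=c["Rm"]@np.array([(u-K[0,2])/K[0,0],(v-K[1,2])/K[1,1],1]); return c["P"]+d*(z-c["P"][2])/d[2]
pts=np.array([ray(x/1.5,y/1.5,.118) for x,y in((405,295),(447,283),(480,356),(440,373))])
print(pts.round(4),pts.mean(0)); print("corners rect",cv2.minAreaRect((pts[:,:2]*1000).astype(np.float32)))
i=c["image"].astype(int)
v,u=np.indices(w.shape[:2])
m=(abs(w[...,2]-.12)<.002)&(u>262)&(u<325)&(v>180)&(v<255)
print("bezel z",cv2.minAreaRect((w[m][:,:2]*1000).astype(np.float32)))
dark=(i.sum(2)<170)&(u>275)&(u<315)&(v>192)&(v<242)
q=np.stack([ray(a,b,.115) for b,a in np.argwhere(dark)])
print("dark",dark.sum(),cv2.minAreaRect((q[:,:2]*1000).astype(np.float32)))
g=(i[...,1]-i[...,0]>20)&(abs(w[...,2]-.115)<.004)&(u>150)&(u<400)&(v>110)
p=w[g];print("top",len(p),cv2.minAreaRect((p[:,:2]*1000).astype(np.float32)),np.median(p[:,2]))
# tip & rod
m=(w[...,2]>.14)&(w[...,2]<.2)&(u>240)&(u<270)&(v>190)&(v<225)
p=w[m];print("rod",len(p)); 
for zz in (.15,.165,.18):
    s=p[abs(p[:,2]-zz)<.006]; print(zz,len(s),s.mean(0) if len(s) else 0)
print("zmin",p[:,2].min() if len(p) else 0, "ray tip .154",ray(383/1.5,302/1.5,.154))
o=observe();print(o["eef_pos"])
```

```text
[[ 0.6761  0.0122  0.118 ]
 [ 0.7051  0.0051  0.118 ]
 [ 0.6999 -0.0566  0.118 ]
 [ 0.6682 -0.0541  0.118 ]] [ 0.68733476 -0.02335059  0.118     ]
corners rect ((687.9169921875, -22.858013153076172), (66.77037048339844, 31.72184944152832), 83.19851684570312)
bezel z ((685.81787109375, -23.74993133544922), (64.80126190185547, 33.641075134277344), 83.41434478759766)
dark 316 ((683.384033203125, -26.45659828186035), (47.30884552001953, 25.279762268066406), 59.38751983642578)
top 12939 ((680.658935546875, -22.84557342529297), (159.65869140625, 148.08407592773438), 83.61395263671875) 0.11467210218861595
rod 195
0.15 1 [0.66731042 0.03125366 0.15553289]
0.165 44 [0.66871321 0.03020966 0.16510558]
0.18 53 [0.66864988 0.03014197 0.18039137]
zmin 0.15553289279546792 ray tip .154 [0.66719925 0.02699587 0.154     ]
[0.66685727 0.03044881 0.30695065]
```

Run:
```python
from h import *
inc([.685,-.0215,.283],-30.3)
```

```text
lin [-35.5  42.   23.9] rot [-0.0017  0.0004 -0.0033] dist 0.06
```

Emit:
{"fn": "move_arm", "kwargs": {"increments": [{"linear": [-12, 14, 0], "rotation": [0, 0, 0]}, {"linear": [-26, 30, 8], "rotation": [0, 0, 0]}, {"linear": [-35.5, 42, 18], "rotation": [0, 0, -0.003]}, {"linear": [-35.5, 42, 24], "rotation": [0, 0, -0.003]}, {"linear": [-35.5, 42, 24], "rotation": [0, 0, -0.003]}]}}

```text
t: 5.08
eef_pos: [0.6851, -0.0216, 0.2829]
orientation: [0.867, 0.498, -0.001, -0.001]
wrist_force: [-0.6, -0.2, -0.7]
opening: 0.156
gripper_force: 49.0
```

Run:
```python
from h import *
import pickle
c=cam("wrist"); s=cam("side"); pickle.dump((c,s),open("c3.pkl","wb")); save(c,"w3.png",(190,160,350,280),5)
o=observe();print(o["t"],o["eef_pos"],o["wrist_force"])
```

```text
5.175 [ 0.68542796 -0.02127322  0.28375888] [-0.08859749 -0.36764439 -1.46766647]
```

View pics/w3.png

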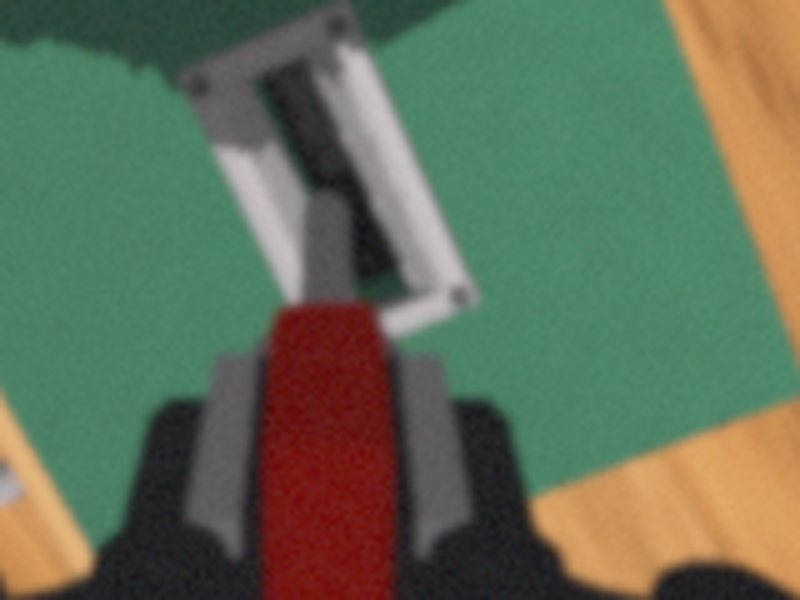

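Run:
```python
from h import *
import pickle
c,s=pickle.load(open("c3.pkl","rb")); K=np.array(c["K"]); w=cloud(c)
def ray(x,y,z):
    u,v=190+x/5,160+y/5
    d=c["Rm"]@np.array([(u-K[0,2])/K[0,0],(v-K[1,2])/K[1,1],1]); return (c["P"]+d*(z-c["P"][2])/d[2])*1000
A,B,C=[ray(*p,119.5/1000) for p in((200,82),(338,22),(462,295))]   # screws
print("cam",c["P"]); print("screws",A.round(1),B.round(1),C.round(1),"centre",((A+C)/2).round(1),"lens",np.linalg.norm(A-B),np.linalg.norm(B-C))
ax=(B-C)/np.linalg.norm(B-C); n=np.array([ax[1],-ax[0],0])
v,u=np.indices(w.shape[:2]); m=(w[...,2]>.127)&(w[...,2]<.16)&(u>247)&(u<264)&(v>195)&(v<222)
p=w[m]*1000; q=p[abs(p[:,2]-145)<8]; print("rod n",len(q),q.mean(0).round(1),"zmin",p[:,2].min())
d=c["P"][:2]*1000-q.mean(0)[:2]; d/=np.linalg.norm(d); axis=q.mean(0)[:2]-3.2*d; print("axis",axis.round(1), "ax",ax.round(3))
e=((A+C)/2)[:2]-axis; print("slot-axis: across",e@n[:2],"along",e@ax[:2], "n",n)
t=ray(325,197,.132);print("tip ray",t.round(1))
```

```text
cam [0.72670166 0.04824713 0.35262074]
screws [675.5   6.1 119.5] [702.7   3.1 119.5] [696.5 -55.1 119.5] centre [686.  -24.5 119.5] lens 27.450273186324896 58.530506753175565
rod n 58 [686.7 -20.  144.7] zmin 131.4750850260119
axis [685.1 -22.7] ax [0.106 0.994 0.   ]
slot-axis: across 1.1059954922348998 along -1.6591692493773322 n [ 0.99431843 -0.10644655  0.        ]
tip ray [686.2 -20.7 132. ]
```

Emit:
{"fn": "move_arm", "kwargs": {"increments": [{"linear": [0.3, 0.7, 2], "rotation": [0, 0, 0]}, {"linear": [0.3, 0.7, 8], "rotation": [0, 0, 0]}, {"linear": [0.3, 0.7, 13], "rotation": [0, 0, 0]}, {"linear": [0.3, 0.7, 18], "rotation": [0, 0, 0]}, {"linear": [0.3, 0.7, 24], "rotation": [0, 0, 0]}]}}

```text
t: 5.8
eef_pos: [0.6862, -0.0222, 0.2595]
orientation: [0.867, 0.498, -0.0, 0.0]
wrist_force: [0.4, -0.4, 0.0]
opening: 0.155
gripper_force: 49.0
```

Emit:
{"fn": "move_arm", "kwargs": {"increments": [{"linear": [0, 0, 7], "rotation": [0, 0, 0]}, {"linear": [0, 0, 14], "rotation": [0, 0, 0]}, {"linear": [0, 0, 19], "rotation": [0, 0, 0]}, {"linear": [0, 0, 23], "rotation": [0, 0, 0]}, {"linear": [0, 0, 23], "rotation": [0, 0, 0]}]}}

```text
t: 6.42
eef_pos: [0.6861, -0.0222, 0.2366]
orientation: [0.867, 0.498, -0.0, -0.0]
wrist_force: [0.6, 0.2, -1.5]
opening: 0.155
gripper_force: 49.0
```

Emit:
{"fn": "move_arm", "kwargs": {"increments": [{"linear": [0, 0, 1], "rotation": [0, 0, 0]}, {"linear": [0, 0, 2], "rotation": [0, 0, 0]}, {"linear": [0, 0, 3], "rotation": [0, 0, 0]}, {"linear": [0, 0, 4], "rotation": [0, 0, 0]}, {"linear": [0, 0, 4], "rotation": [0, 0, 0]}]}}

```text
t: 7.05
eef_pos: [0.6862, -0.0221, 0.2328]
orientation: [0.867, 0.498, -0.0, -0.0]
wrist_force: [-0.2, -0.8, -1.1]
opening: 0.155
gripper_force: 49.0
```

Emit:
{"fn": "move_arm", "kwargs": {"increments": [{"linear": [0, 0, 1], "rotation": [0, 0, 0]}, {"linear": [0, 0, 2], "rotation": [0, 0, 0]}, {"linear": [0, 0, 2], "rotation": [0, 0, 0]}]}}

```text
t: 7.42
eef_pos: [0.6862, -0.0221, 0.2308]
orientation: [0.867, 0.498, -0.0, -0.0]
wrist_force: [-0.7, 0.3, -0.5]
opening: 0.159
gripper_force: 49.0
```

Emit:
{"fn": "move_arm", "kwargs": {"increments": [{"linear": [0, 0, 1], "rotation": [0, 0, 0]}, {"linear": [0, 0, 2], "rotation": [0, 0, 0]}, {"linear": [0, 0, 2], "rotation": [0, 0, 0]}]}}

```text
t: 7.8
eef_pos: [0.6863, -0.0222, 0.229]
orientation: [0.867, 0.498, 0.0, 0.0]
wrist_force: [0.1, 0.3, 1.0]
opening: 0.154
gripper_force: 49.3
```

Emit:
{"fn": "move_arm", "kwargs": {"increments": [{"linear": [0, 0, 1], "rotation": [0, 0, 0]}, {"linear": [0, 0, 1.5], "rotation": [0, 0, 0]}, {"linear": [0, 0, 1.5], "rotation": [0, 0, 0]}]}}

```text
t: 8.18
eef_pos: [0.6865, -0.0222, 0.2286]
orientation: [0.867, 0.498, 0.001, 0.0]
wrist_force: [-2.4, -0.2, 8.7]
opening: 0.155
gripper_force: 50.6
```

A hard stop at the rib's height, 8.7 N and no give, so this is the rib. I'll lift, hop along the slot towards -y and feel again.

Emit:
{"fn": "move_arm", "kwargs": {"increments": [{"linear": [0, 0, -2.5], "rotation": [0, 0, 0]}, {"linear": [0, 0, -4], "rotation": [0, 0, 0]}, {"linear": [-3.5, 1.6, -4], "rotation": [0, 0, 0]}, {"linear": [-7, 3.2, -4], "rotation": [0, 0, 0]}, {"linear": [-10.5, 4.7, -4], "rotation": [0, 0, 0]}, {"linear": [-10.5, 4.7, -4], "rotation": [0, 0, 0]}]}}

```text
t: 8.93
eef_pos: [0.6849, -0.0343, 0.2314]
orientation: [0.868, 0.497, -0.0, 0.0]
wrist_force: [-0.1, 0.1, -0.5]
opening: 0.156
gripper_force: 49.1
```

Emit:
{"fn": "move_arm", "kwargs": {"increments": [{"linear": [0, 0, 1], "rotation": [0, 0, 0]}, {"linear": [0, 0, 2], "rotation": [0, 0, 0]}, {"linear": [0, 0, 3], "rotation": [0, 0, 0]}, {"linear": [0, 0, 3.5], "rotation": [0, 0, 0]}, {"linear": [0, 0, 3.5], "rotation": [0, 0, 0]}]}}

```text
t: 9.55
eef_pos: [0.685, -0.0335, 0.2278]
orientation: [0.867, 0.498, -0.0, -0.0]
wrist_force: [-0.3, 0.6, -1.4]
opening: 0.157
gripper_force: 49.1
```

Below the rib's height with no force: this is the gap. I'll press gently.

Emit:
{"fn": "move_arm", "kwargs": {"increments": [{"linear": [0, 0, 1], "rotation": [0, 0, 0]}, {"linear": [0, 0, 2], "rotation": [0, 0, 0]}, {"linear": [0, 0, 3], "rotation": [0, 0, 0]}, {"linear": [0, 0, 3], "rotation": [0, 0, 0]}]}}

```text
t: 10.05
eef_pos: [0.6851, -0.0336, 0.2252]
orientation: [0.867, 0.498, 0.0, 0.0]
wrist_force: [-1.4, 0.6, 3.1]
opening: 0.154
gripper_force: 49.7
```

Emit:
{"fn": "move_arm", "kwargs": {"increments": [{"linear": [0, 0, 1], "rotation": [0, 0, 0]}, {"linear": [0, 0, 2], "rotation": [0, 0, 0]}, {"linear": [0, 0, 2], "rotation": [0, 0, 0]}]}}

```text
t: 10.42
eef_pos: [0.6851, -0.0336, 0.223]
orientation: [0.867, 0.498, 0.0, 0.0]
wrist_force: [-0.3, 0.4, 4.7]
opening: 0.155
gripper_force: 50.0
```

Emit:
{"fn": "move_arm", "kwargs": {"increments": [{"linear": [0, 0, 1], "rotation": [0, 0, 0]}, {"linear": [0, 0, 2], "rotation": [0, 0, 0]}, {"linear": [0, 0, 3], "rotation": [0, 0, 0]}, {"linear": [0, 0, 4], "rotation": [0, 0, 0]}, {"linear": [0, 0, 4], "rotation": [0, 0, 0]}]}}

```text
t: 11.05
eef_pos: [0.6851, -0.0336, 0.2188]
orientation: [0.867, 0.498, 0.0, 0.0]
wrist_force: [-0.1, 0.4, 3.5]
opening: 0.157
gripper_force: 49.8
```

Run:
```python
from h import *
import pickle
o=observe();print(o["t"],o["eef_pos"],o["wrist_force"])
c=cam("side"); t=cam("top"); pickle.dump((c,t),open("c4.pkl","wb"))
for x in pickle.load(open("c0.pkl","rb"))[:1]+(t,):
    w=cloud(x);v,u=np.indices(w.shape[:2]); m=(u>245)&(u<315)&(v>165)&(v<220)&(abs(w[...,2]-.087)<.012)
    print(m.sum(),np.nanpercentile(w[m][:,0],[3,20,50,90]).round(4))
```

```text
11.05 [ 0.68506376 -0.03357941  0.21884283] [-0.06463379  0.38134491  3.45060475]
253 [0.5482 0.5526 0.5625 0.5965]
3 [0.5861 0.5899 0.5967 0.5971]
```

Run:
```python
from h import *
import pickle
c,t=pickle.load(open("c4.pkl","rb"))
a=cv2.resize(c["image"][130:270,150:320],None,fx=2.3,fy=2.3);b=cv2.resize(t["image"][90:230,220:390],None,fx=2.3,fy=2.3)
cv2.imwrite("pics/d1.png",np.hstack([a,b])[:,:,::-1])
```

```text
(no output)
```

View pics/d1.png

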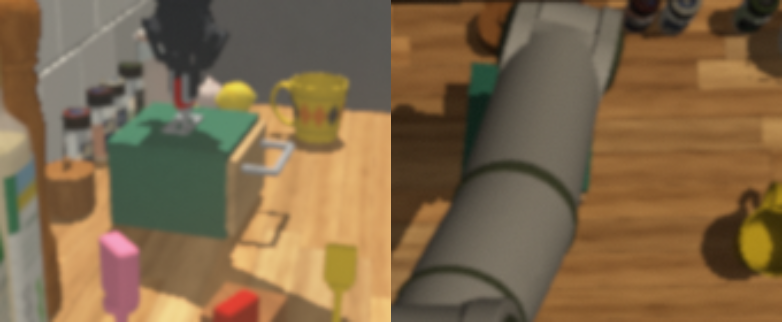

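The side picture shows the rod in the slot and the bar at about (285,155) in the left crop. The panel is hard to judge by eye, so I'll compare depth in the side views before and now.

Run:
```python
from h import *
import pickle
for x in (pickle.load(open("c0.pkl","rb"))[1],pickle.load(open("c4.pkl","rb"))[0]):
    w=cloud(x);v,u=np.indices(w.shape[:2]); m=(u>240)&(u<300)&(v>175)&(v<240)&(w[...,2]>.07)&(w[...,2]<.1)&(w[...,1]>-.1)&(w[...,1]<.08)
    print(m.sum(),np.nanpercentile(w[m][:,0],[1,5,20,50]).round(4))
```

```text
345 [0.5461 0.5508 0.5637 0.5928]
359 [0.546  0.5505 0.565  0.5919]
```

Emit:
{"fn": "move_arm", "kwargs": {"increments": [{"linear": [0, 0, 0.8], "rotation": [0, 0, 0]}, {"linear": [0, 0, 1.5], "rotation": [0, 0, 0]}, {"linear": [0, 0, 1.5], "rotation": [0, 0, 0]}, {"linear": [0, 0, 1.5], "rotation": [0, 0, 0]}]}}

```text
t: 11.65
eef_pos: [0.685, -0.0336, 0.2174]
orientation: [0.867, 0.498, 0.0, 0.0]
wrist_force: [0.6, 0.3, 2.6]
opening: 0.157
gripper_force: 49.6
```

```bash
cat > dr.py <<'E'
from h import *
o=observe();print(o["t"],o["eef_pos"],o["wrist_force"],o["moment"])
x=cam("side")
w=cloud(x);v,u=np.indices(w.shape[:2]); m=(u>240)&(u<320)&(v>175)&(v<250)&(w[...,2]>.07)&(w[...,2]<.1)&(w[...,1]>-.1)&(w[...,1]<.08)
print(m.sum(),np.nanpercentile(w[m][:,0],[1,5,20,50]).round(4))
E
python3 dr.py
```

```text
11.65 [ 0.68501476 -0.03358598  0.21737257] [0.55792582 0.29105917 2.58574491] [ 0.06348334 -0.0584712   0.01434501]
357 [0.545  0.5494 0.5633 0.5909]
```

Run:
```python
from h import *
o=observe();print(o["wrist_force"])
for n in ("wrist","side"):
    c=cam(n); w=cloud(c); i=c["image"].astype(int)
    near=(abs(w[...,0]-.685)<.04)&(abs(w[...,1]+.033)<.04)
    red=(i[...,0]>1.8*i[...,1])&(i[...,0]>60)&near
    print(n,red.sum(),np.nanpercentile(w[red][:,2],[1,5,95,99]).round(4),np.nanmedian(w[red],0))
    if n=="wrist": r=w[near&(w[...,2]>.122)&(w[...,2]<.13)]; print(len(r),np.nanmedian(r,0))
    if n=="wrist": save(c,"w5.png",(176,150,336,270),5)
```

```text
[0.72227686 0.702354   2.64962278]
wrist 1970 [0.1401 0.1452 0.1735 0.1776] [ 0.68862212 -0.02714017  0.17195277]
3 [0.67859806 0.00504975 0.12260467]
side 35 [0.1378 0.1396 0.1693 0.1704] [ 0.6879729  -0.02163518  0.15496527]
```

View pics/w5.png

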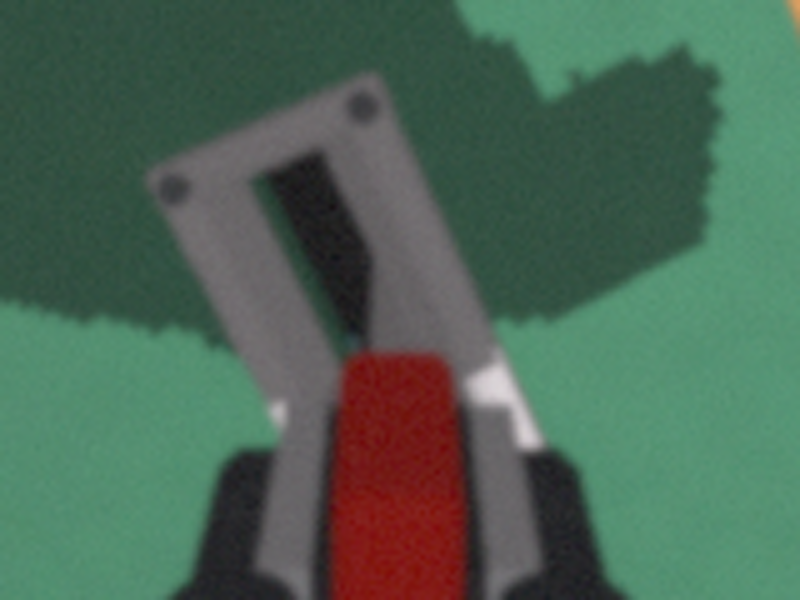

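```bash
python3 - <<'E'
from h import *
import pickle
o=observe(); print(o["wrist_force"],o["eef_pos"])
for nm,c,tz in (("before",pickle.load(open("c3.pkl","rb"))[0],.2835),("now",cam("wrist"),o["eef_pos"][2])):
    w=cloud(c); i=c["image"].astype(int); v,u=np.indices(w.shape[:2])
    red=(i[...,0]>1.8*i[...,1])&(i[...,0]>60)&(u>235)&(u<275)&(v>200)&(v<310)
    vv=v[red]; print(nm,red.sum(),vv.min(),vv.max(),u[red].min(),u[red].max(),(np.nanpercentile(w[red][:,2],[1,5,50,95,99])-tz).round(4))
E
python3 dr.py
```

```text
[0.95006786 0.03558106 2.65114216] [ 0.68499718 -0.03356611  0.21734011]
before 1979 221 297 242 269 [-0.2833 -0.0731 -0.046  -0.0445 -0.0408]
now 1991 220 297 241 269 [-0.0775 -0.0724 -0.0454 -0.0438 -0.0401]
11.85 [ 0.68495154 -0.03359872  0.21735145] [-0.36709362  0.93922315  2.38175832] [ 0.03085223 -0.08905121 -0.00256964]
356 [0.5449 0.5494 0.5635 0.591 ]
```

Emit:
{"fn": "move_arm", "kwargs": {"increments": [{"linear": [0, 0, -1], "rotation": [0, 0, 0]}, {"linear": [0, 0, -2], "rotation": [0, 0, 0]}, {"linear": [0, 0, -3], "rotation": [0, 0, 0]}, {"linear": [0, 0, -3], "rotation": [0, 0, 0]}]}}

```text
t: 12.4
eef_pos: [0.6849, -0.0336, 0.2204]
orientation: [0.867, 0.498, -0.0, -0.0]
wrist_force: [-0.3, 0.1, -0.4]
opening: 0.154
gripper_force: 49.1
```

```bash
python3 dr.py
python3 - <<'E'
from h import *
import pickle
x=pickle.load(open("c0.pkl","rb"))[1]
w=cloud(x);v,u=np.indices(w.shape[:2]); m=(u>240)&(u<320)&(v>175)&(v<250)&(w[...,2]>.07)&(w[...,2]<.1)&(w[...,1]>-.1)&(w[...,1]<.08)
print(m.sum(),np.nanpercentile(w[m][:,0],[1,5,20,50]).round(4))
E
```

```text
12.4 [ 0.68492811 -0.03358872  0.22035676] [-0.25476588  0.05847378 -0.38321638] [ 0.01725729  0.00567455 -0.05493962]
350 [0.5448 0.5492 0.5638 0.5909]
345 [0.5461 0.5508 0.5637 0.5928]
```

Emit:
{"fn": "move_arm", "kwargs": {"increments": [{"linear": [0, 0, -1], "rotation": [0, 0, 0]}, {"linear": [0, 0, -2], "rotation": [0, 0, 0]}, {"linear": [0, 0, -2], "rotation": [0, 0, 0]}]}}

```text
t: 12.82
eef_pos: [0.685, -0.0336, 0.2225]
orientation: [0.867, 0.498, 0.0, 0.0]
wrist_force: [0.0, 0.7, -0.9]
opening: 0.16
gripper_force: 49.1
```

```bash
python3 dr.py
```

```text
12.825 [ 0.68502871 -0.03360421  0.22252842] [ 0.03405777  0.67287954 -0.93455352] [-0.01350483 -0.00141697  0.02655544]
360 [0.5448 0.5494 0.5637 0.5911]
```

Emit:
{"fn": "move_arm", "kwargs": {"increments": [{"linear": [0, 0, -1.5], "rotation": [0, 0, 0]}, {"linear": [0, 0, -3], "rotation": [0, 0, 0]}, {"linear": [0, 0, -3], "rotation": [0, 0, 0]}]}}

```text
t: 13.25
eef_pos: [0.6851, -0.0336, 0.2256]
orientation: [0.867, 0.498, 0.0, 0.0]
wrist_force: [0.1, 0.4, -1.0]
opening: 0.156
gripper_force: 49.1
```

```bash
python3 dr.py
```

```text
13.25 [ 0.68505747 -0.03362068  0.22561716] [ 0.14449984  0.38824108 -1.02592747] [0.01837974 0.00236095 0.01739878]
353 [0.5448 0.5492 0.5632 0.5908]
```

Emit:
{"fn": "move_arm", "kwargs": {"increments": [{"linear": [0, 0, 1], "rotation": [0, 0, 0]}, {"linear": [0, 0, 2], "rotation": [0, 0, 0]}, {"linear": [0, 0, 2], "rotation": [0, 0, 0]}]}}

```text
t: 13.68
eef_pos: [0.6849, -0.0335, 0.2232]
orientation: [0.867, 0.498, -0.0, -0.0]
wrist_force: [-0.1, -0.0, -1.4]
opening: 0.158
gripper_force: 49.1
```

Emit:
{"fn": "move_arm", "kwargs": {"increments": [{"linear": [0, 0, 1], "rotation": [0, 0, 0]}, {"linear": [0, 0, 2], "rotation": [0, 0, 0]}, {"linear": [0, 0, 2], "rotation": [0, 0, 0]}]}}

```text
t: 14.05
eef_pos: [0.685, -0.0336, 0.2213]
orientation: [0.867, 0.498, -0.0, -0.0]
wrist_force: [-0.1, 0.8, -1.5]
opening: 0.155
gripper_force: 49.1
```

Emit:
{"fn": "move_arm", "kwargs": {"increments": [{"linear": [0, 0, 1], "rotation": [0, 0, 0]}, {"linear": [0, 0, 2], "rotation": [0, 0, 0]}, {"linear": [0, 0, 2], "rotation": [0, 0, 0]}]}}

```text
t: 14.42
eef_pos: [0.6849, -0.0336, 0.2193]
orientation: [0.867, 0.498, -0.0, -0.0]
wrist_force: [0.2, 0.8, -1.3]
opening: 0.157
gripper_force: 49.1
```

```bash
python3 dr.py
```

```text
14.425 [ 0.68492531 -0.03360115  0.21929177] [ 0.17090936  0.82256214 -1.32452003] [ 0.02607168 -0.02994133  0.02645032]
354 [0.5449 0.5494 0.5635 0.591 ]
```

Run:
```python
from h import *
import pickle
s0=pickle.load(open("c0.pkl","rb"))[1]; s4=pickle.load(open("c4.pkl","rb"))[0]; s=cam("side"); pickle.dump(s,open("c6.pkl","wb"))
def ex(x,zlo,zhi,ylo,yhi):
    w=cloud(x); m=(w[...,2]>zlo)&(w[...,2]<zhi)&(w[...,1]>ylo)&(w[...,1]<yhi)&(w[...,0]<.66)&(w[...,0]>.45)
    v,u=np.where(m); return m.sum(),(u.min(),u.max(),v.min(),v.max()),np.nanpercentile(w[m][:,0],[0,2,10,30,60]).round(4)
for x in(s0,s4,s):
    print("bar",ex(x,.07,.1,-.11,.075)); print("top",ex(x,.11,.118,-.11,.075))
    i=x["image"][185:245,255:310].astype(int)
g=cv2.cvtColor(s0["image"],cv2.COLOR_RGB2GRAY)[170:235,240:300].astype(np.float32)
for x in(s4,s):
    h=cv2.cvtColor(x["image"],cv2.COLOR_RGB2GRAY)
    r=cv2.matchTemplate(h[165:245,230:330].astype(np.float32),cv2.cvtColor(s0["image"],cv2.COLOR_RGB2GRAY)[185:220,262:280].astype(np.float32),cv2.TM_CCOEFF_NORMED)
    print(r.max(),np.unravel_index(r.argmax(),r.shape),"home",(20,32))
```

```text
bar (np.int64(447), (np.int64(231), np.int64(277), np.int64(184), np.int64(211)), array([0.5441, 0.5486, 0.5564, 0.5878, 0.6089]))
top (np.int64(395), (np.int64(231), np.int64(262), np.int64(177), np.int64(197)), array([0.5956, 0.6   , 0.6082, 0.6202, 0.6369]))
bar (np.int64(461), (np.int64(231), np.int64(277), np.int64(184), np.int64(211)), array([0.544 , 0.5481, 0.556 , 0.5864, 0.6086]))
top (np.int64(396), (np.int64(231), np.int64(262), np.int64(177), np.int64(197)), array([0.5951, 0.6003, 0.6084, 0.6204, 0.637 ]))
bar (np.int64(451), (np.int64(231), np.int64(277), np.int64(184), np.int64(211)), array([0.5432, 0.547 , 0.5549, 0.5857, 0.6062]))
top (np.int64(397), (np.int64(231), np.int64(262), np.int64(177), np.int64(198)), array([0.595 , 0.5997, 0.6082, 0.6202, 0.6372]))
0.99183667 (np.int64(20), np.int64(32)) home (20, 32)
0.97260827 (np.int64(20), np.int64(33)) home (20, 32)
```

The tab stays down and the drawer has crept out only about 1.5 mm, so the latch is part way. I'll press a bit deeper, watching the force.

Emit:
{"fn": "move_arm", "kwargs": {"increments": [{"linear": [0, 0, 1], "rotation": [0, 0, 0]}, {"linear": [0, 0, 2], "rotation": [0, 0, 0]}, {"linear": [0, 0, 2.5], "rotation": [0, 0, 0]}, {"linear": [0, 0, 2.5], "rotation": [0, 0, 0]}]}}

```text
t: 15.02
eef_pos: [0.6851, -0.0337, 0.2172]
orientation: [0.867, 0.498, 0.0, 0.0]
wrist_force: [0.7, 0.7, 2.7]
opening: 0.157
gripper_force: 49.6
```

Emit:
{"fn": "move_arm", "kwargs": {"increments": [{"linear": [0, 0, 0.7], "rotation": [0, 0, 0]}, {"linear": [0, 0, 1.5], "rotation": [0, 0, 0]}, {"linear": [0, 0, 1.5], "rotation": [0, 0, 0]}]}}

```text
t: 15.4
eef_pos: [0.6853, -0.0337, 0.2158]
orientation: [0.867, 0.498, 0.0, 0.0]
wrist_force: [-0.9, -0.1, 5.9]
opening: 0.155
gripper_force: 50.0
```

```bash
python3 dr.py
```

```text
15.4 [ 0.68529912 -0.03367379  0.21580592] [-0.87090424 -0.14515212  5.86597515] [ 0.06111713  0.1465704  -0.01146337]
379 [0.5158 0.5203 0.5357 0.5637]
```

Drawer popped about 29 mm out. Now I'll withdraw and take the key back.

Emit:
{"fn": "move_arm", "kwargs": {"increments": [{"linear": [0, 0, -4], "rotation": [0, 0, 0]}, {"linear": [0, 0, -14], "rotation": [0, 0, 0]}, {"linear": [0, 0, -32], "rotation": [0, 0, 0]}, {"linear": [0, 0, -55], "rotation": [0, 0, 0]}, {"linear": [0, 0, -78], "rotation": [0, 0, 0]}, {"linear": [0, 0, -94], "rotation": [0, 0, 0]}, {"linear": [0, 0, -94], "rotation": [0, 0, 0]}]}}

```text
t: 16.32
eef_pos: [0.6853, -0.0337, 0.3109]
orientation: [0.867, 0.498, 0.001, 0.0]
wrist_force: [-0.3, 1.1, -0.6]
opening: 0.153
gripper_force: 49.0
```

```bash
python3 dr.py; python3 -c "
from h import *
inc([.554,.3195,.308],-30.3)"
```

```text
16.325 [ 0.68525185 -0.03368818  0.31086801] [-0.32176934  1.07523024 -0.64837494] [-0.02865799  0.0234639  -0.03021841]
367 [0.5156 0.5202 0.536  0.563 ]
lin [ 238.7 -291.1    1.7] rot [ 0.0004 -0.0004  0.    ] dist 0.376
```

Emit:
{"fn": "move_arm", "kwargs": {"increments": [{"linear": [30, -36, 0], "rotation": [0, 0, 0]}, {"linear": [69, -84, 0], "rotation": [0, 0, 0]}, {"linear": [108, -132, 0], "rotation": [0, 0, 0]}, {"linear": [147, -180, 1], "rotation": [0, 0, 0]}, {"linear": [186, -227, 2], "rotation": [0, 0, 0]}, {"linear": [220, -268, 2], "rotation": [0, 0, 0]}, {"linear": [239, -291, 2], "rotation": [0, 0, 0]}, {"linear": [239, -291, 2], "rotation": [0, 0, 0]}]}}

```text
t: 17.38
eef_pos: [0.5524, 0.3228, 0.3059]
orientation: [0.866, 0.5, -0.001, -0.0]
wrist_force: [-0.2, 0.8, -0.3]
opening: 0.154
gripper_force: 49.0
```

Run:
```python
from h import *
o=observe();print(o["eef_pos"],o["wrist_force"])
c=cam("wrist"); w=cloud(c); v,u=np.indices(w.shape[:2])
near=(abs(w[...,0]-.554)<.05)&(abs(w[...,1]-.3195)<.05)
p=w[near&(abs(w[...,2]-.0755)<.005)]; print("stand",len(p),cv2.minAreaRect((p[:,:2]*1000).astype(np.float32)))
p=w[near&(w[...,2]>.14)&(w[...,2]<.2)]; q=p[(abs(p[:,2]-.17)<.012)]
q=q[(abs(q[:,0]-.554)<.012)&(abs(q[:,1]-.3195)<.012)];mu=q.mean(0);d=c["P"][:2]-mu[:2];d/=np.linalg.norm(d)
print("axis",len(q),mu[:2]-.0032*d)
inc([.554,.3195,.25],-30.3)
```

```text
[0.55242262 0.32277324 0.30587757] [-0.18018943  0.77652969 -0.27721464]
stand 2404 ((553.836181640625, 319.2858581542969), (60.430904388427734, 59.99112319946289), 76.59620666503906)
axis 91 [0.55228518 0.32162517]
lin [-0.5  1.1 56.2] rot [-0.0007  0.0019  0.0023] dist 0.056
```

Emit:
{"fn": "move_arm", "kwargs": {"increments": [{"linear": [-0.3, 0.7, 10], "rotation": [0, 0, 0]}, {"linear": [-0.3, 0.7, 30], "rotation": [0, 0, 0]}, {"linear": [-0.3, 0.7, 50], "rotation": [0, 0, 0]}, {"linear": [-0.3, 0.7, 68], "rotation": [0, 0, 0]}, {"linear": [-0.3, 0.7, 68], "rotation": [0, 0, 0]}]}}

```text
t: 18.05
eef_pos: [0.5546, 0.3178, 0.2377]
orientation: [0.868, 0.497, -0.001, 0.0]
wrist_force: [-0.5, -0.2, -0.8]
opening: 0.154
gripper_force: 49.0
```

Emit:
{"fn": "move_arm", "kwargs": {"increments": [{"linear": [0, 0, 7], "rotation": [0, 0, 0]}, {"linear": [0, 0, 15], "rotation": [0, 0, 0]}, {"linear": [0, 0, 22], "rotation": [0, 0, 0]}, {"linear": [0, 0, 22], "rotation": [0, 0, 0]}]}}

```text
t: 18.55
eef_pos: [0.5546, 0.3189, 0.2168]
orientation: [0.867, 0.498, -0.0, 0.0]
wrist_force: [-0.6, -0.1, -0.5]
opening: 0.156
gripper_force: 49.0
```

Emit:
{"fn": "move_arm", "kwargs": {"increments": [{"linear": [0, 0, 10], "rotation": [0, 0, 0]}, {"linear": [0, 0, 22], "rotation": [0, 0, 0]}, {"linear": [0, 0, 34], "rotation": [0, 0, 0]}, {"linear": [0, 0, 44], "rotation": [0, 0, 0]}, {"linear": [0, 0, 50], "rotation": [0, 0, 0]}, {"linear": [0, 0, 50], "rotation": [0, 0, 0]}]}}

```text
t: 19.3
eef_pos: [0.5547, 0.3188, 0.1669]
orientation: [0.867, 0.498, -0.0, 0.0]
wrist_force: [0.4, -0.1, -0.2]
opening: 0.157
gripper_force: 49.0
```

Emit:
{"fn": "move_arm", "kwargs": {"increments": [{"linear": [0, 0, 2], "rotation": [0, 0, 0]}, {"linear": [0, 0, 3.5], "rotation": [0, 0, 0]}, {"linear": [0, 0, 3.5], "rotation": [0, 0, 0]}]}}

```text
t: 19.68
eef_pos: [0.555, 0.3191, 0.1643]
orientation: [0.867, 0.498, 0.0, -0.0]
wrist_force: [0.2, 0.6, 2.1]
opening: 0.158
gripper_force: 49.3
```

Seated at 0.1643, the same height as when gripped. I'll release, opening only a little, and lift.

Emit:
{"fn": "move_arm", "kwargs": {"increments": [{"linear": [0, 0, 0], "rotation": [0, 0, 0]}, {"linear": [0, 0, 0], "rotation": [0, 0, 0]}, {"linear": [0, 0, 0], "rotation": [0, 0, 0]}, {"linear": [0, 0, -5], "rotation": [0, 0, 0]}], "gripper": 50}}

```text
t: 20.18
eef_pos: [0.5547, 0.3189, 0.1688]
orientation: [0.867, 0.498, -0.0, 0.0]
wrist_force: [-0.1, -0.3, 0.0]
opening: 0.586
gripper_force: 0.0
```

Emit:
{"fn": "move_arm", "kwargs": {"increments": [{"linear": [0, 0, -20], "rotation": [0, 0, 0]}, {"linear": [0, 0, -50], "rotation": [0, 0, 0]}, {"linear": [0, 0, -90], "rotation": [0, 0, 0]}, {"linear": [0, 0, -120], "rotation": [0, 0, 0]}, {"linear": [0, 0, -120], "rotation": [0, 0, 0]}]}}

```text
t: 20.8
eef_pos: [0.5559, 0.3192, 0.2928]
orientation: [0.867, 0.498, 0.003, -0.0]
wrist_force: [0.8, 0.1, -1.0]
opening: 0.585
gripper_force: 0.0
```

Run:
```python
from h import *
o=observe();print(o["t"],o["eef_pos"],o["opening"],o["joint_positions"].round(2))
c=cam("wrist"); w=cloud(c); i=c["image"].astype(int)
near=(abs(w[...,0]-.554)<.03)&(abs(w[...,1]-.3195)<.03)&(w[...,2]>.08)
red=(i[...,0]>1.8*i[...,1])&(i[...,0]>60)&near
p=w[red]; zt=np.percentile(p[:,2],80); q=p[abs(p[:,2]-zt)<.005]
print("key top",zt,cv2.minAreaRect((q[:,:2]*1000).astype(np.float32)))
s=cam("side");w=cloud(s); m=(w[...,2]>.078)&(w[...,2]<.1)&(w[...,1]>-.11)&(w[...,1]<.075)&(w[...,0]<.56)&(w[...,0]>.45)
p=w[m]; print("side bar",len(p),np.median(p,0),cv2.minAreaRect((p[:,:2]*1000).astype(np.float32)))
```

```text
20.8 [0.55586017 0.31919026 0.29278336] 0.5852190492927767 [-0.91  0.54  0.46  1.84 -0.31  0.83 -0.83]
key top 0.11982245865230794 ((556.0860595703125, 318.2584228515625), (29.163362503051758, 12.907712936401367), 59.2569694519043)
side bar 129 [0.53190443 0.00388305 0.08562203] ((535.6073608398438, -19.40118408203125), (127.92404174804688, 42.43253707885742), 87.42967224121094)
```

Key is home: top at 0.120, upright. Now the drawer bar.

```bash
python3 -c "
from h import *
inc([.532,-.0063,.27],-6.3)"
```

```text
lin [-292.3  144.6   19.5] rot [ 4.000e-04 -1.000e-03 -4.189e-01] dist 0.327
```

Emit:
{"fn": "move_arm", "kwargs": {"increments": [{"linear": [-40, 20, 0], "rotation": [0, 0, -0.07]}, {"linear": [-90, 44, 0], "rotation": [0, 0, -0.15]}, {"linear": [-140, 69, 0], "rotation": [0, 0, -0.23]}, {"linear": [-190, 94, 0], "rotation": [0, 0, -0.31]}, {"linear": [-240, 119, 0], "rotation": [0, 0, -0.38]}, {"linear": [-275, 136, 8], "rotation": [0, 0, -0.42]}, {"linear": [-292, 145, 19], "rotation": [0, 0, -0.42]}, {"linear": [-292, 145, 19], "rotation": [0, 0, -0.42]}], "gripper": 32}}

```text
t: 21.9
eef_pos: [0.5317, -0.0079, 0.2689]
orientation: [0.746, 0.666, -0.001, -0.001]
wrist_force: [1.3, 0.8, 0.5]
opening: 0.373
gripper_force: 0.0
```

Run:
```python
from h import *
o=observe();print(o["t"],o["eef_pos"],o["opening"],o["joint_positions"].round(2))
c=cam("wrist"); w=cloud(c); save(c,"w7.png")
m=(w[...,2]>.075)&(w[...,2]<.098)&(abs(w[...,1]+.01)<.07)&(w[...,0]<.575)&(w[...,0]>.48)
v,u=np.where(m); p=w[m]; print(len(p),u.min(),u.max(),v.min(),v.max())
f=p[p[:,0]<np.percentile(p[:,0],5)+.014]
print(cv2.minAreaRect((f[:,:2]*1000).astype(np.float32)),np.median(f[:,2]), cv2.minAreaRect((p[:,:2]*1000).astype(np.float32)))
inc([.532,-.0063,.139],-6.3)
```

```text
21.9 [ 0.53174283 -0.00788478  0.26887287] 0.37334530762034857 [-0.32  0.43  0.32  2.09 -0.22  0.65  0.03]
1947 241 291 115 233
((528.007568359375, -5.980415344238281), (98.85841369628906, 18.029638290405273), 84.51395416259766) 0.08876504925693482 ((542.7444458007812, 2.688373565673828), (120.0212173461914, 45.20063781738281), 83.82303619384766)
lin [  0.2   0.  130.2] rot [-0.0019  0.0003 -0.0005] dist 0.13
```

View pics/w7.png

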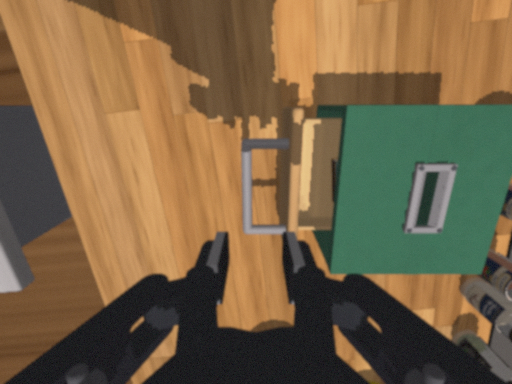

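The view shows the drawer out and the bar vertical at u≈247, v 140–233, well centred between posts. Computing its centre.

Run:
```python
from h import *
c=cam("wrist"); w=cloud(c)
b=w[155:220,244:251].reshape(-1,3); b=b[abs(b[:,2]-.087)<.006]; print(len(b),np.median(b,0))
print(np.nanmedian(w[187,240:256],0), w[187,240:256].round(3).tolist())
o=observe();print(o["eef_pos"])
m=np.median(b,0); inc([m[0]+.001,m[1],.139],-6.3)
```

```text
452 [ 0.52531163 -0.00243509  0.08920111]
[ 0.52575109 -0.00274467  0.08752449] [[0.51, -0.028, 0.001], [0.511, -0.029, 0.0], [0.52, -0.003, 0.087], [0.521, -0.002, 0.087], [0.522, -0.002, 0.09], [0.523, -0.002, 0.09], [0.524, -0.002, 0.089], [0.525, -0.002, 0.09], [0.526, -0.002, 0.089], [0.527, -0.003, 0.089], [0.528, -0.003, 0.088], [0.529, -0.003, 0.088], [0.526, -0.03, 0.001], [0.527, -0.031, -0.001], [0.529, -0.03, 0.0], [0.53, -0.031, -0.0]]
[ 0.53249949 -0.00564105  0.26955343]
lin [  2.5  -6.3 130.6] rot [-0.0012 -0.0001  0.0011] dist 0.131
```

Emit:
{"fn": "move_arm", "kwargs": {"increments": [{"linear": [2, -6.5, 20], "rotation": [0, 0, 0]}, {"linear": [2, -6.5, 60], "rotation": [0, 0, 0]}, {"linear": [2, -6.5, 95], "rotation": [0, 0, 0]}, {"linear": [2, -6.5, 122], "rotation": [0, 0, 0]}, {"linear": [2, -6.5, 130], "rotation": [0, 0, 0]}, {"linear": [2, -6.5, 130], "rotation": [0, 0, 0]}]}}

```text
t: 22.75
eef_pos: [0.5266, -0.0029, 0.14]
orientation: [0.744, 0.668, -0.0, -0.0]
wrist_force: [0.5, -0.5, 1.1]
opening: 0.377
gripper_force: 0.0
```

Emit:
{"fn": "move_arm", "kwargs": {"increments": [{"linear": [0, 0, 0], "rotation": [0, 0, 0]}, {"linear": [0, 0, 0], "rotation": [0, 0, 0]}, {"linear": [0, 0, 0], "rotation": [0, 0, 0]}, {"linear": [0, 0, 0], "rotation": [0, 0, 0]}], "gripper": 0, "grip_force": 25}}

```text
t: 23.25
eef_pos: [0.5264, -0.0032, 0.1408]
orientation: [0.744, 0.668, 0.001, 0.0]
wrist_force: [-2.1, 1.5, 8.0]
opening: 0.101
gripper_force: 24.8
```

Gripped the bar (opening about 9–10 mm). Now I'll pull along the box's -x, which is tool -y.

Emit:
{"fn": "move_arm", "kwargs": {"increments": [{"linear": [0, -6, -2], "rotation": [0, 0, 0]}, {"linear": [0, -16, -2], "rotation": [0, 0, 0]}, {"linear": [0, -27, -2], "rotation": [0, 0, 0]}, {"linear": [0, -38, -2], "rotation": [0, 0, 0]}, {"linear": [0, -48, -2], "rotation": [0, 0, 0]}, {"linear": [0, -55, -2], "rotation": [0, 0, 0]}, {"linear": [0, -59, -2], "rotation": [0, 0, 0]}, {"linear": [0, -59, -2], "rotation": [0, 0, 0]}]}}

```text
t: 24.25
eef_pos: [0.4663, 0.0033, 0.1414]
orientation: [0.744, 0.668, -0.001, -0.001]
wrist_force: [-0.2, 4.6, -26.6]
opening: 0.1
gripper_force: 24.4
```

Emit:
{"fn": "move_arm", "kwargs": {"increments": [{"linear": [0, -2, 0], "rotation": [0, 0, 0]}, {"linear": [0, -4, 0], "rotation": [0, 0, 0]}, {"linear": [0, -4, 0], "rotation": [0, 0, 0]}]}}

```text
t: 24.62
eef_pos: [0.4657, 0.0033, 0.1418]
orientation: [0.745, 0.668, 0.001, 0.002]
wrist_force: [9.3, 3.2, -30.3]
opening: 0.103
gripper_force: 24.1
```

End stop reached. I'll relax, then release.

Emit:
{"fn": "move_arm", "kwargs": {"increments": [{"linear": [0, 3.5, 1.5], "rotation": [0, 0, 0]}, {"linear": [0, 3.5, 1.5], "rotation": [0, 0, 0]}]}}

```text
t: 24.88
eef_pos: [0.4678, 0.003, 0.1413]
orientation: [0.745, 0.668, 0.001, 0.001]
wrist_force: [1.1, 3.6, -1.5]
opening: 0.102
gripper_force: 26.7
```

Emit:
{"fn": "move_arm", "kwargs": {"increments": [{"linear": [0, 0, 0], "rotation": [0, 0, 0]}, {"linear": [0, 0, 0], "rotation": [0, 0, 0]}, {"linear": [0, 0, 0], "rotation": [0, 0, 0]}, {"linear": [0, 0, -3], "rotation": [0, 0, 0]}], "gripper": 32}}

```text
t: 25.38
eef_pos: [0.4671, 0.0027, 0.1434]
orientation: [0.745, 0.667, -0.0, -0.0]
wrist_force: [0.5, -0.2, 0.2]
opening: 0.374
gripper_force: 0.0
```

Emit:
{"fn": "move_arm", "kwargs": {"increments": [{"linear": [0, 0, -20], "rotation": [0, 0, 0]}, {"linear": [0, 0, -55], "rotation": [0, 0, 0]}, {"linear": [0, 0, -95], "rotation": [0, 0, 0]}, {"linear": [0, 0, -125], "rotation": [0, 0, 0]}, {"linear": [0, 0, -140], "rotation": [0, 0, 0]}, {"linear": [0, 0, -140], "rotation": [0, 0, 0]}]}}

```text
t: 26.12
eef_pos: [0.4675, 0.0029, 0.2844]
orientation: [0.744, 0.668, 0.001, 0.001]
wrist_force: [-0.4, -0.4, -0.7]
opening: 0.374
gripper_force: 0.0
```

Run:
```python
from h import *
o=observe();print(o["t"],o["eef_pos"],o["wrist_force"])
c=cam("wrist"); w=cloud(c)
m=(abs(w[...,2]-.088)<.006)&(abs(w[...,1])<.03)&(w[...,0]<.51)&(w[...,0]>.42)
print("bar",m.sum(),np.nanpercentile(w[m][:,0],[2,50,98]),np.nanmedian(w[m],0))
s=cam("side");w=cloud(s);i=s["image"].astype(int)
red=(i[...,0]>120)&(i[...,1]<70)&(abs(w[...,1]-.32)<.03); p=w[red]
print("key side",len(p),np.nanmedian(p,0),np.nanpercentile(p[:,2],[2,98]))
```

```text
26.125 [0.46747489 0.00294993 0.28436484] [-0.41626709 -0.36378033 -0.73707194]
bar 594 [0.46229646 0.46970176 0.5091121 ] [ 4.69701756e-01 -2.27918501e-04  8.88191183e-02]
key side 142 [0.55137874 0.32600232 0.10610125] [0.08873515 0.11841677]
```

```bash
python3 -c "
from h import *
print(job_done())"
```

```text
the job is handed in; nothing more can be done
None
```

The job is handed in: the drawer popped on the tab press and is now pulled to its end stop (about 89 mm by my measurement), and the key is back home and upright in its stand; the judge returned no verdict.

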